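# Open the right bay of the pottery cupboard

## Task

I want to put the terracotta bowl away in the bay of the cupboard right beneath it. Take the yellow tab of the dark wooden side door at the bowl's end and slide that door behind the blue middle door until it is fully open, at its stop. Leave the other two doors and the bowl where they are.

Things in the scene. Friction and masses are not known exactly. Their poses are not given: they have to be found in the camera images.
- door_left: Dark-wood side door, robot's left (+y), in the rear groove: 150 x 170 x 12 mm, 0.4 kg, 3 to 4 N friction, stays put. Yellow tab on its top edge, 12 mm thick (x), 40 long (y), rises 45 above rails and roof. Origin: tab middle, 228 above table, 17 below tab top, 50 outward of door's middle. Opens along -y: tab is 200 mm from cupboard's middle when shut (175 to 200 at start), 80 at the stop.
- door_right: Dark-wood side door, robot's right (-y), in the rear groove: 150 x 170 x 12 mm, 0.4 kg, 3 to 4 N friction, stays put. Yellow tab on its top edge, 12 mm thick (x), 40 long (y), rises 45 above rails and roof. Origin: tab middle, 228 above table, 17 below tab top, 50 outward of door's middle. Opens along +y: tab is 200 mm from cupboard's middle when shut (175 to 200 at start), 80 at the stop.
- door_middle: Blue front-groove door, starting at the middle of a plywood cupboard (472 wide along y, 240 deep, 200 mm high, yawed up to 0.2 rad): 170 x 172 x 12 mm, no tab, free to slide. Origin: panel centre, 102 above table. Axes, shared by all three doors: x the way they face (away from the robot), y along the track to the robot's left, z up. The side doors' groove is at x = -27, the bowls at x about -170 mm.
- bowl_terracotta: Orange-brown terracotta bowl, 90 mm across, 50 high, on the flat cupboard roof over the left or the right bay, about 140 mm behind the tabs (towards the robot). Origin: centre of its underside, 200 mm above the table; its yaw means nothing. A white bowl of the same size, a bystander, stands over the other bay.

How it is judged:
At the end, for the whole second after the job is handed in: The side door under the terracotta bowl stands still behind the blue door, its tab no more than 97 mm along the track from the blue door's middle (80 mm is the stop); the other side door and the blue door are each within 15 mm, and the terracotta bowl within 20 mm, of where they started (((y of bowl_terracotta in the frame of door_middle above 0 m and y of door_left in the frame of door_middle below 0.097 m and distance of door_right from where it was at the start of the episode below 0.015 m and linear speed of door_left below 0.01 m/s) or (y of bowl_terracotta in the frame of door_middle below 0 m and y of door_right in the frame of door_middle above -0.097 m and distance of door_left from where it was at the start of the episode below 0.015 m and linear speed of door_right below 0.01 m/s)) and distance of door_middle from where it was at the start of the episode below 0.015 m and distance of bowl_terracotta from where it was at the start of the episode below 0.02 m); the robot touches nothing.
It fails at once if the terracotta bowl is knocked over (angle between bowl_terracotta's own z axis and vertical above 0.5 rad).
It also fails if it takes over 32 s, if anything falls off the work surface, if the arm or the gripper's body presses on something with over 40 N, if the wrist force passes 120 N, or if a joint passes its speed limit or range.

## Robot

A 6-joint arm with a two-finger parallel gripper is mounted at the origin on the work surface. World frame = base frame: x ahead of the robot, y to its left, z up, the work surface at z = 0. Lengths are in m, angles in rad, forces in N, time in s.
With the tool pointing down it reaches from about 0.325 to 0.75 m from the base axis. Payload 7.6 kg.
Tool frame: the origin (TCP) lies midway between the tips of the shut fingers; the grasp point (between the pads) lies 19 mm behind it; y points along the fingers, x is the direction in which the jaws open and shut, and the axes are right-handed (so a half turn about y gives the same grasp; the last joint's range is limited). The gripper opens to 85 mm and grips with 20 to 120 N. Pads are 22 mm wide; open, the fingers measure 114 mm over their backs; the gripper's body (76 mm by 85 mm) begins 54 mm behind the grasp point. The pads swing forward as they close: fully open they stand 13 mm farther back than shut.
Start: joints at [-0.07, 0.052, 1.401, -0, 1.689, -0.07], TCP at [0.525, 0, 0.231] pointing down, gripper open.
Joint ranges: [-2.9, 2.9], [-0.91, 2.17], [0.12, 2.37], [-1.06, 4.2], [0.26, 2.73], [-2.93, 2.93]. Speed limits (rad/s): [2.57, 2.57, 3.01, 3.14, 3.14, 3.14].

## Interface

Orientations are given as a unit quaternion [w, x, y, z].
In Python, from rig import robot gives the robot as it stands.
- The arm moves only by the tool step_arm, never from a script. Its argument "increments" is a list of rows, each an object of numbers: "fingers": the finger opening in cm, from 0 to 8.54; "x", "y", "z": the shift along the world's x, y, z in cm; "yaw": the turn about the world's z in rad. A call has 1 to 8 rows; each row is the pose to reach, as a shift and turn from the pose commanded when the call began; what a row does not reach only later rows make up. A row lasts 1/8 s, in which the tool goes at most 62.5 mm and 10.7 degrees, less where a joint would pass 70% of its speed; a pose out of reach is approached as far as the arm can. A call with a gripper value outside its range is refused whole. The fingers move at their own pace and stop on an object; "newtons" is the grip in N (left out, the last holds). Time passes only in rows, so rows that repeat a pose let the fingers close. It gives the time, the measured TCP pose, the force and the opening at its end, in the units of the state.
- robot.state(): the state, without advancing time (a new reading comes with each control period).
- robot.snapshot(name): name is "scene" or "side" or "wrist"; returns a dict with "frame" (480x640x3 uint8, red, green, blue), "intrinsics" (3x3 intrinsics, pixels), "xyz" and "attitude" of the camera in the world; the wrist camera has in their place "tool_from_camera" (4x4, takes a point from camera to tool coordinates, whose origin is the TCP and whose axes are the tool frame's). Camera axes: x right, y up, looking along -z (the intrinsics and any distortion apply to the point x, -y, -z); pixel columns grow to the right and rows downward; lengths in m; the calibration is good to about 2 mm. A picture is of the moment at which its call begins: read the wrist's pose just before it. There is no depth.
- robot.sign_off(): hands the job in, once; it reports no verdict.
Trained networks look in a picture, given as the dict that the camera call returned (one of the last four; its "shot" number tells which), for a name from the list of things; names that differ only in an ending like _2 or _b are one class to them, and where a whole thing is asked for, a point or a joint stands for the part that bears it (a point fixed in the world has none). Each returns a list of dicts, best first, with "confidence" (0 to 1); they miss things now and then, are a little off and sometimes report something else, mostly with a low value. They report only what shows in the picture. A call takes as long as a camera call.
- robot.look_for(picture, query): "pixel" ([column, row] in pixels, amid what is visible of it).
The state is a dict: "time": time; "joint_positions": joint angles; "dq": joint speeds; "joint_torque": joint torques, N m; "tcp_pos": TCP position; "orientation": TCP orientation; "force": force on the tool from outside, world axes, zero at the start; "wrist_torque": the same for the moment, N m; "opening": opening from 0.0 (shut) to 1.0 (fully open).
Only numpy, scipy, OpenCV 4.12 (cv2) and the standard library are available. Lean on these libraries where they do the work, as an engineer would, in place of code of your own. Each camera call takes 0.05 s, during which the arm holds its last target.

## Working session

There is one attempt and no reset: what is moved stays moved. The work goes in short steps, Python scripts to look and compute and a tool call to move; the robot and the scene stay as the last step left them, time stands still between calls to the robot, and variables do not carry over. Pictures are saved under pics/ and viewed, and the job is handed in when it is done.

Besides the shell and the picture viewer there is one more tool, called after ">>>" as name(argument=value, ...), one argument or row to a line, values as JSON. step_arm: Moves the arm, as the interface text tells. Its arguments: {"type":"object","properties":{"increments":{"type":"array"},"newtons":{"type":"number"}},"required":["increments"]}

```bash
mkdir -p pics; cat > h.py <<'E'
import numpy as np,cv2
from scipy.spatial.transform import Rotation as R
from rig import robot
def mat(a):
    a=np.array(a,float)
    return a if a.shape==(3,3) else R.from_quat(np.roll(a,-1)).as_matrix()
def pose(p,s=None):
    if 'tool_from_camera' in p:
        T=np.array(p['tool_from_camera']); Rt=mat(s['orientation'])
        return Rt@T[:3,:3], Rt@T[:3,3]+np.array(s['tcp_pos'])
    return mat(p['attitude']),np.array(p['xyz'])
def ray(p,px,s=None):
    Rc,o=pose(p,s);K=np.array(p['intrinsics'])
    d=np.linalg.inv(K)@[px[0],px[1],1]; d=Rc@np.array([d[0],-d[1],-d[2]])
    return o,d/np.linalg.norm(d)
def tri(rs):
    A=sum(np.eye(3)-np.outer(d,d) for o,d in rs);b=sum((np.eye(3)-np.outer(d,d))@o for o,d in rs)
    x=np.linalg.solve(A,b);return x,[np.linalg.norm(np.cross(x-o,d)) for o,d in rs]
def onz(r,z): o,d=r; return o+d*(z-o[2])/d[2]
def save(p,n): cv2.imwrite('pics/'+n+'.png',cv2.cvtColor(p['frame'],cv2.COLOR_RGB2BGR))
E
python3 - <<'E'
from h import *
import pickle
s=robot.state();print(s)
D={'s':s}
for n in ['scene','side','wrist']:
    p=robot.snapshot(n);save(p,n+'0');D[n]=p
    print(n,{k:v for k,v in p.items() if k!='frame'})
    for q in ['door_left','door_right','door_middle','bowl_terracotta']:
        print(q,[(np.round(x['pixel']),round(x['confidence'],2)) for x in robot.look_for(p,q)][:3])
pickle.dump(D,open('d0.pkl','wb'))
E
```

```text
{'time': 0.0, 'joint_positions': array([-7.02698888e-02,  5.28411922e-02,  1.40175961e+00,  5.88837949e-06,
        1.68860697e+00, -7.03064708e-02]), 'dq': array([-2.88925133e-05,  4.81076813e-04, -3.96865083e-04, -2.98094242e-04,
       -1.20785613e-03,  1.90894748e-03]), 'joint_torque': array([ 8.02730119e-04, -3.81666934e+01, -3.60182977e+01,  8.43031398e-05,
        6.19437444e-03, -2.66336252e-05]), 'tcp_pos': array([5.24686594e-01, 6.24599378e-05, 2.30452507e-01]), 'orientation': array([ 7.07148717e-01, -7.07064384e-01,  5.56298899e-04,  5.82652302e-04]), 'force': array([ 0.06184903, -0.28893209, -0.11676113]), 'wrist_torque': array([-0.08877119, -0.00257648,  0.04930635]), 'opening': 1.0071657900625668}
scene {'intrinsics': array([[622.10510705,   0.        , 315.82532258],
       [  0.        , 622.10510705, 241.12017233],
       [  0.        ,   0.        ,   1.        ]]), 'xyz': array([1.19350095, 0.00381542, 1.04832575]), 'attitude': array([0.66428693, 0.24582359, 0.2426451 , 0.66288536]), 'shot': 1}
door_left [(array([420., 307.]), 0.69)]
door_right [(array([246., 294.]
[... 569 characters left out ...]
), 0.57)]
wrist {'intrinsics': array([[386.90421563,   0.        , 319.91524639],
       [  0.        , 386.90421563, 239.85185771],
       [  0.        ,   0.        ,   1.        ]]), 'tool_from_camera': array([[ 9.99999457e-01, -8.54976121e-04, -5.95109939e-04,
         6.51441549e-04],
       [-2.83970995e-04,  3.25911206e-01, -9.45400341e-01,
        -1.42458378e-01],
       [ 1.00224771e-03,  9.45399997e-01,  3.25910786e-01,
         8.37674507e-02],
       [ 0.00000000e+00,  0.00000000e+00,  0.00000000e+00,
         1.00000000e+00]]), 'shot': 3}
door_left [(array([325.,  28.]), 0.62)]
door_right [(array([300., 337.]), 0.69)]
door_middle [(array([370., 157.]), 0.65)]
bowl_terracotta []
```

View pics/scene0.png

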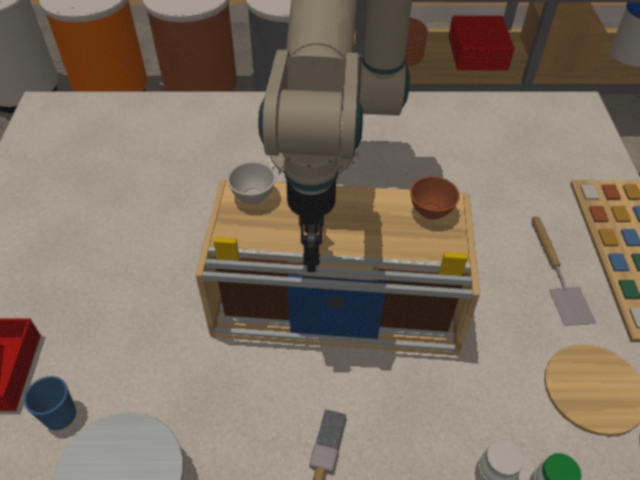

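View pics/side0.png

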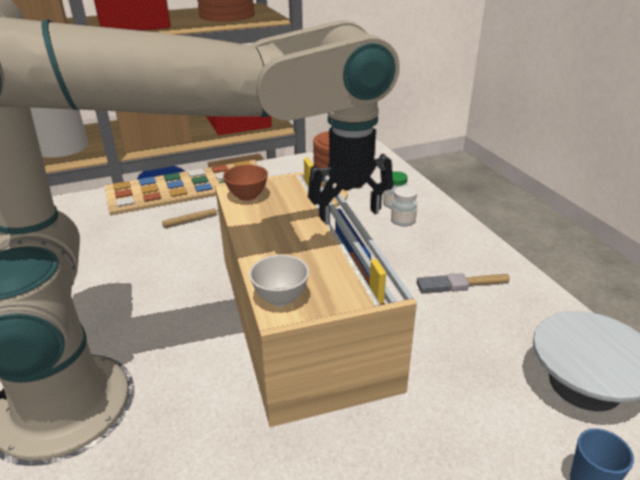

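View pics/wrist0.png

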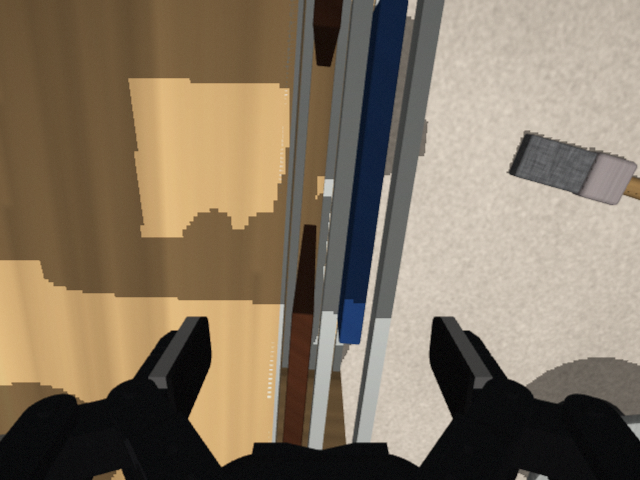

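The terracotta bowl (433,196 in scene) is at +y, so the door to move is door_left, with its tab at (453,263) in scene and about (308,170) in side. Next I segment the yellow tabs.

```bash
python3 - <<'E'
from h import *
import pickle
D=pickle.load(open('d0.pkl','rb'))
out=[]
for n in ['scene','side']:
    p=D[n];hsv=cv2.cvtColor(p['frame'],cv2.COLOR_RGB2HSV)
    m=cv2.inRange(hsv,(22,190,60),(32,255,255))
    c,l,st,ce=cv2.connectedComponentsWithStats(m)
    for i in range(1,c):
        if st[i][4]>25: print(n,st[i],ce[i].round(1),cv2.boxPoints(cv2.minAreaRect(np.argwhere(l==i)[:,::-1].astype(np.float32))).round(1).tolist())
    cs=[(453,263),(227,249)] if n=='scene' else [(308,170),(378,280)]
    out.append(np.hstack([cv2.resize(p['frame'][y-30:y+30,x-30:x+30],(390,390),interpolation=cv2.INTER_NEAREST)for x,y in cs]))
for i,o in enumerate(out): cv2.imwrite(f'pics/crop{i}.png',o[:,:,::-1])
E
```

```text
scene [214 238  25  22 430] [226.  247.9] [[214.0, 259.0], [214.0, 238.0], [238.0, 238.0], [238.0, 259.0]]
scene [440 253  27  22 464] [453.2 263.2] [[439.79998779296875, 272.0], [445.1000061035156, 249.3000030517578], [466.79998779296875, 254.39999389648438], [461.5, 277.1000061035156]]
```

```bash
python3 -c "
import cv2,numpy as np
cv2.imwrite('pics/crop2.png',cv2.resize(np.vstack([cv2.imread('pics/crop0.png'),cv2.imread('pics/crop1.png')]),(600,600)))"
```

```text
(no output)
```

View pics/crop2.png

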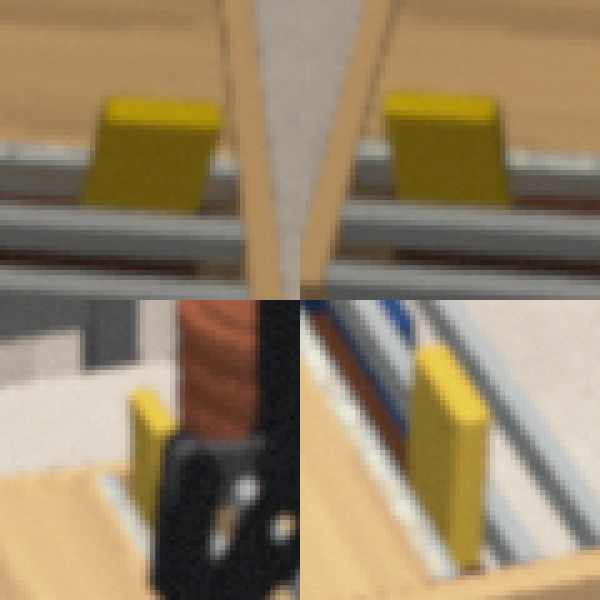

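```bash
python3 - <<'E'
from h import *
import pickle
D=pickle.load(open('d0.pkl','rb'));a=D['scene'];b=D['side']
A={'L':[(444.4,252.4),(467,253.6),(466.4,259),(443.6,257.8)],'R':[(214.2,237.8),(236.4,238.4),(237,243.2),(214.8,242.6)]}
B={'R':[(385.4,271),(371.5,259.5)],}
for k in A:
    P=np.array([onz(ray(a,x),.245) for x in A[k]]);print(k,P.round(4).tolist(),P.mean(0).round(4))
# R top: mean of corners both views; L: rear-far corner
Rb=np.mean([(371,260),(376,259),(385.4,271),(380,273.6)],0)
print('R',tri([ray(a,np.mean(A['R'],0)),ray(b,Rb)]), onz(ray(b,Rb),.245))
for pa,pb in [((467,253.6),(304,159)),((466.4,259),(308,157.6)),((444.4,252.4),(310,167.4))]:
    print('Lcorner',tri([ray(a,pa),ray(b,pb)]),onz(ray(b,pb),.245))
for z in (.2,.22): print('bowl',onz(ray(a,(433,196)),z))
E
```

```text
L [[0.5344, 0.2239, 0.245], [0.537, 0.2613, 0.245], [0.5485, 0.2584, 0.245], [0.546, 0.2209, 0.245]] [0.5415 0.2411 0.245 ]
R [[0.502, -0.164, 0.245], [0.5034, -0.1261, 0.245], [0.5141, -0.1243, 0.245], [0.5127, -0.1619, 0.245]] [ 0.5081 -0.1441  0.245 ]
R (array([ 0.50511833, -0.14501574,  0.24108685]), [np.float64(0.0003993473774751437), np.float64(0.0003993473774750289)]) [ 0.50263953 -0.15022927  0.245     ]
Lcorner (array([0.53520478, 0.26142673, 0.24041084]), [np.float64(0.0018092700576248797), np.float64(0.0018092700576247936)]) [0.53205783 0.24883648 0.245     ]
Lcorner (array([0.54518609, 0.25977567, 0.24105753]), [np.float64(0.00016945700477806957), np.float64(0.00016945700477794987)]) [0.54221099 0.25204796 0.245     ]
Lcorner (array([0.53304919, 0.22322543, 0.23923692]), [np.float64(0.0031421840251385984), np.float64(0.003142184025138555)]) [0.52928324 0.20656203 0.245     ]
bowl [0.35806704 0.23354682 0.2       ]
bowl [0.3777631 0.2281307 0.22     ]
```

Track yaw is about -0.087 rad, and the left tab is near (0.540, 0.241). I'll move above it and check with the wrist camera.

>>> step_arm(
  increments=[
    {"x": 0,"y": 0,"z": 5,"yaw": 0},
    {"x": 0.5,"y": 5.5,"z": 6,"yaw": -0.03},
    {"x": 1,"y": 11,"z": 6,"yaw": -0.06},
    {"x": 1.5,"y": 17,"z": 6,"yaw": -0.087},
    {"x": 1.5,"y": 22,"z": 6,"yaw": -0.087},
    {"x": 1.5,"y": 24,"z": 6,"yaw": -0.087},
    {"x": 1.5,"y": 24,"z": 6,"yaw": -0.087},
    {"x": 1.5,"y": 24,"z": 6,"yaw": -0.087},
  ],
  newtons=40,
)

```text
invalid input
```

```bash
python3 - <<'E'
from h import *
import pickle
s=robot.state();print(s['tcp_pos'],s['orientation'],s['time'],s['force'])
D={'s':s}
for n in ['wrist','side','scene']:
    p=robot.snapshot(n);save(p,n+'1');D[n]=p
pickle.dump(D,open('d1.pkl','wb'))
E
```

```text
[5.25026040e-01 1.60412034e-05 2.31322980e-01] [-7.07101655e-01  7.07111906e-01  3.95150613e-05  3.78962635e-05] 0.75 [ 0.13943458 -0.10230085  0.0749522 ]
```

View pics/wrist1.png

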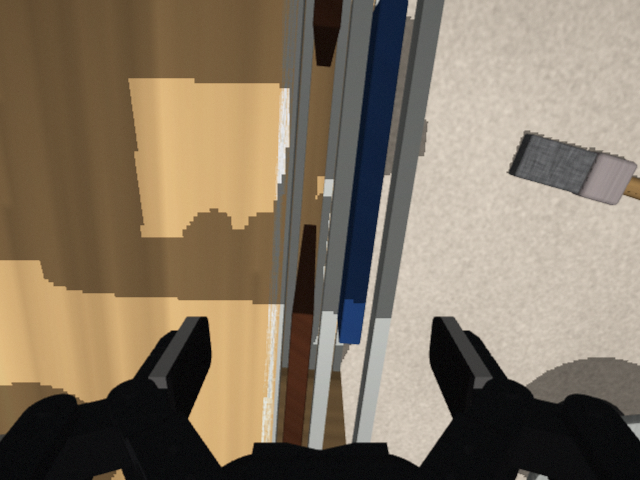

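View pics/scene1.png

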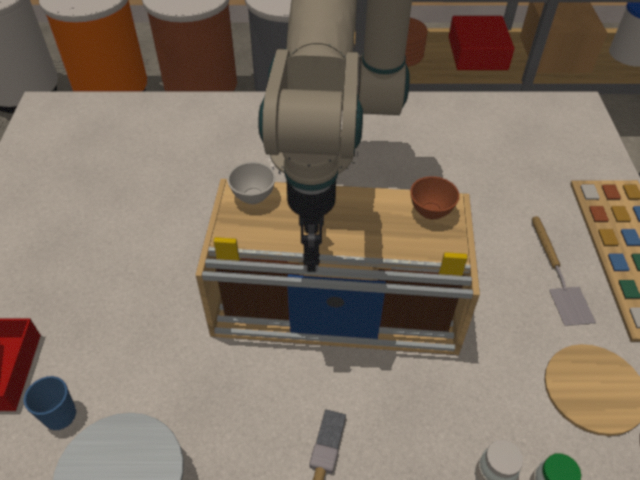

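View pics/side1.png

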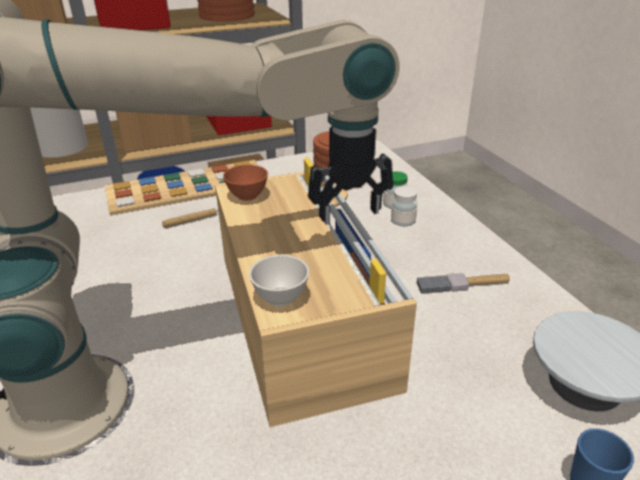

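The move was refused and the pictures show nothing moved. A row probably has to include "fingers".

>>> step_arm(
  increments=[
    {"fingers": 8.5,"x": 0,"y": 0,"z": 5,"yaw": 0},
    {"fingers": 8.5,"x": 0.5,"y": 5.5,"z": 6,"yaw": -0.03},
    {"fingers": 8.5,"x": 1,"y": 11,"z": 6,"yaw": -0.06},
    {"fingers": 8.5,"x": 1.5,"y": 17,"z": 6,"yaw": -0.087},
    {"fingers": 8.5,"x": 1.5,"y": 22,"z": 6,"yaw": -0.087},
    {"fingers": 8.5,"x": 1.5,"y": 24,"z": 6,"yaw": -0.087},
    {"fingers": 8.5,"x": 1.5,"y": 24,"z": 6,"yaw": -0.087},
    {"fingers": 8.5,"x": 1.5,"y": 24,"z": 6,"yaw": -0.087},
  ],
  newtons=40,
)

```text
time: 1.9
tcp_pos: [0.5403, 0.2386, 0.2915]
orientation: [-0.706, 0.707, -0.031, 0.031]
force: [0.8, 0.1, 1.1]
opening: 1.001
```

```bash
python3 - <<'E'
from h import *
import pickle
s=robot.state();print(s['tcp_pos'],s['orientation'],s['time'],s['force'])
D={'s':s}
for n in ['wrist','side','scene']:
    p=robot.snapshot(n);save(p,n+'2');D[n]=p
pickle.dump(D,open('d2.pkl','wb'))
f=D['scene']['frame'][170:360,190:490];cv2.imwrite('pics/sc2c.png',cv2.resize(f,None,fx=2.6,fy=2.6,interpolation=cv2.INTER_CUBIC)[:,:,::-1])
E
```

```text
[0.54031349 0.23860573 0.29146966] [-0.70625917  0.70656891 -0.03117508  0.03140803] 1.9 [0.81771395 0.106756   1.06824218]
```

View pics/wrist2.png

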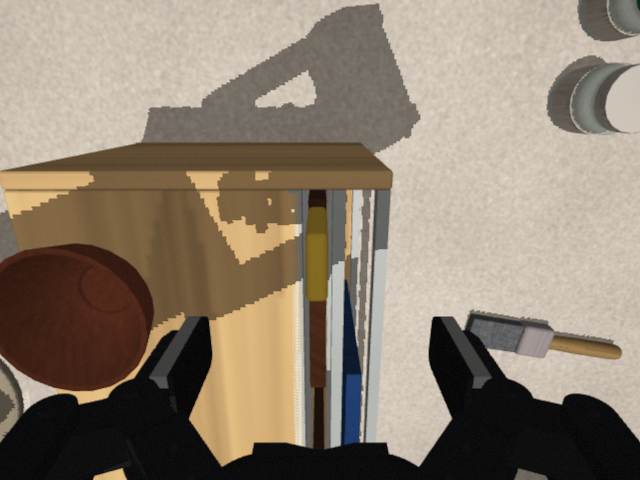

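View pics/sc2c.png

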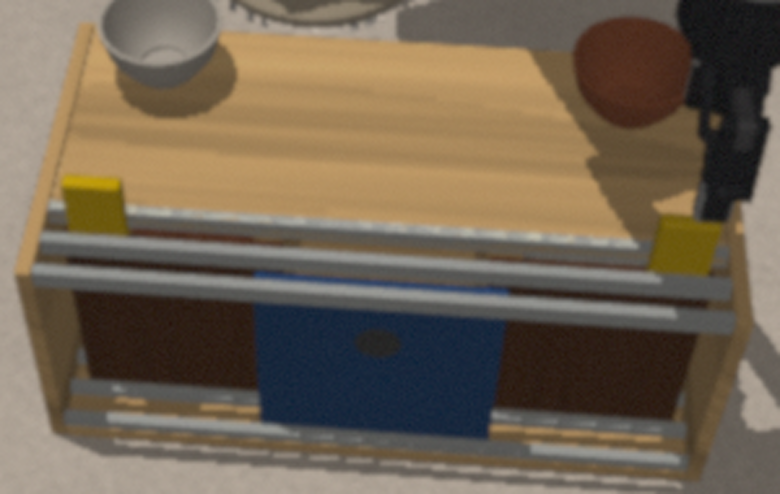

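The wrist view shows the tab's top face at about cols 307–328, rows 233–300, between the open fingers and parallel to the picture's columns. The blue knob shows at (376,343) in the scene crop.

```bash
python3 - <<'E'
from h import *
import pickle
D=pickle.load(open('d2.pkl','rb'));s=D['s'];w=D['wrist'];a=D['scene']
f=w['frame'][190:320,280:360];cv2.imwrite('pics/w2c.png',cv2.resize(f,None,fx=4.5,fy=4.5,interpolation=cv2.INTER_NEAREST)[:,:,::-1])
for px in [(317,233),(316.5,300),(316.7,266.5)]: print(px,onz(ray(w,px,s),.245).round(4))
print(tri([ray(w,(316.7,266.5),s),ray(a,(455.3,255.7))]))
# blue door middle: knob on front face; door panel corners in scene crop
c=lambda u,v:(190+u/2.6,170+v/2.6)
# cupboard front bottom corners / top panel ends
def onplane(r,p0,n): o,d=r; return o+d*((p0-o)@n)/(d@n)
yaw=-.087;yx=np.array([np.cos(yaw),np.sin(yaw),0]);ty=np.array([-np.sin(yaw),np.cos(yaw),0])
tab=np.array([.540,.240,.228]); fr=tab+yx*(.027+.006)
for n,u in {'TL':(257,272),'BL':(262,424),'BR':(490,438),'TR':(505,290),'knob':(376,343)}.items():
    P=onplane(ray(a,c(*u)),fr,yx);print(n,P.round(3),'track coord rel tab',round((P-tab)@ty,4))
E
```

```text
(317, 233) [0.5416 0.261  0.245 ]
(316.5, 300) [0.5379 0.2227 0.245 ]
(316.7, 266.5) [0.5398 0.2424 0.245 ]
(array([0.53972729, 0.24161349, 0.24291325]), [np.float64(6.81894033838534e-05), np.float64(6.818940338401037e-05)])
TL [ 0.549 -0.037  0.203] track coord rel tab -0.2752
BL [ 0.549 -0.039  0.017] track coord rel tab -0.277
BR [0.563 0.13  0.021] track coord rel tab -0.108
TR [0.563 0.125 0.202] track coord rel tab -0.1128
knob [0.556 0.043 0.132] track coord rel tab -0.1951
```

View pics/w2c.png

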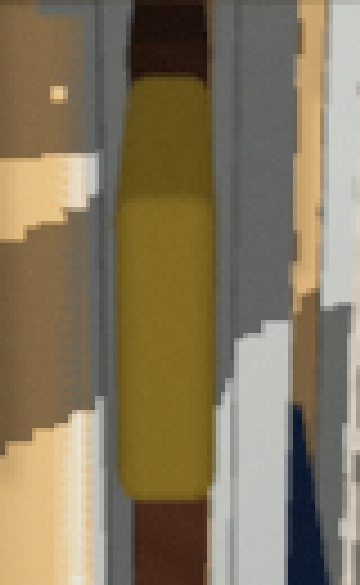

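Tab at (0.540, 0.242), top at z = 0.243; blue middle about 194 mm away, so about 114 mm to travel. Now I descend and grip.

>>> step_arm(
  increments=[
    {"fingers": 8.5,"x": 0,"y": 0.3,"z": -4,"yaw": 0},
    {"fingers": 8.5,"x": 0,"y": 0.3,"z": -7,"yaw": 0},
    {"fingers": 8.5,"x": 0,"y": 0.3,"z": -8,"yaw": 0},
    {"fingers": 4,"x": 0,"y": 0.3,"z": -8,"yaw": 0},
    {"fingers": 1,"x": 0,"y": 0.3,"z": -8,"yaw": 0},
    {"fingers": 0.5,"x": 0,"y": 0.3,"z": -8,"yaw": 0},
    {"fingers": 0.5,"x": 0,"y": 0.3,"z": -8,"yaw": 0},
    {"fingers": 0.5,"x": 0,"y": 0.3,"z": -8,"yaw": 0},
  ],
  newtons=40,
)

```text
time: 3.05
tcp_pos: [0.5388, 0.2434, 0.2122]
orientation: [0.707, -0.706, 0.031, -0.03]
force: [-9.9, -0.6, 5.8]
opening: 0.134
```

Gripped (opening about 11.4 mm). Now the slide, with a small x correction to ease the side load.

>>> step_arm(
  increments=[
    {"fingers": 0.5,"x": -0.2,"y": -0.5,"z": 0,"yaw": 0},
    {"fingers": 0.5,"x": -0.3,"y": -2,"z": 0,"yaw": 0},
    {"fingers": 0.5,"x": -0.4,"y": -3.5,"z": 0,"yaw": 0},
    {"fingers": 0.5,"x": -0.55,"y": -5,"z": 0,"yaw": 0},
    {"fingers": 0.5,"x": -0.65,"y": -6.5,"z": 0,"yaw": 0},
    {"fingers": 0.5,"x": -0.8,"y": -8,"z": 0,"yaw": 0},
    {"fingers": 0.5,"x": -0.9,"y": -9,"z": 0,"yaw": 0},
    {"fingers": 0.5,"x": -0.95,"y": -9.5,"z": 0,"yaw": 0},
  ],
  newtons=40,
)

```text
time: 4.05
tcp_pos: [0.5304, 0.1472, 0.2122]
orientation: [0.707, -0.706, 0.031, -0.031]
force: [-1.1, 3.9, 5.6]
opening: 0.134
```

>>> step_arm(
  increments=[
    {"fingers": 0.5,"x": -0.05,"y": -0.5,"z": 0,"yaw": 0},
    {"fingers": 0.5,"x": -0.08,"y": -1.0,"z": 0,"yaw": 0},
    {"fingers": 0.5,"x": -0.12,"y": -1.4,"z": 0,"yaw": 0},
    {"fingers": 0.5,"x": -0.15,"y": -1.7,"z": 0,"yaw": 0},
    {"fingers": 0.5,"x": -0.15,"y": -1.7,"z": 0,"yaw": 0},
  ],
)

```text
time: 4.68
tcp_pos: [0.5289, 0.1302, 0.2122]
orientation: [0.706, -0.706, 0.031, -0.031]
force: [-1.9, 1.3, 6.1]
opening: 0.134
```

The door is still moving freely, so I push on until the force rises.

>>> step_arm(
  increments=[
    {"fingers": 0.5,"x": -0.02,"y": -0.2,"z": 0,"yaw": 0},
    {"fingers": 0.5,"x": -0.03,"y": -0.4,"z": 0,"yaw": 0},
    {"fingers": 0.5,"x": -0.03,"y": -0.4,"z": 0,"yaw": 0},
  ],
)

```text
time: 5.05
tcp_pos: [0.5286, 0.1272, 0.2122]
orientation: [0.707, -0.706, 0.03, -0.031]
force: [-2.0, 6.0, 5.4]
opening: 0.133
```

>>> step_arm(
  increments=[
    {"fingers": 0.5,"x": -0.02,"y": -0.15,"z": 0,"yaw": 0},
    {"fingers": 0.5,"x": -0.03,"y": -0.3,"z": 0,"yaw": 0},
    {"fingers": 0.5,"x": -0.03,"y": -0.3,"z": 0,"yaw": 0},
  ],
)

```text
time: 5.42
tcp_pos: [0.5287, 0.1272, 0.2122]
orientation: [0.709, -0.704, 0.029, -0.03]
force: [1.9, 19.5, 3.7]
opening: 0.131
```

At the stop: y no longer changes and the force has risen to 19.5 N. I relax the push, release and rise.

>>> step_arm(
  increments=[
    {"fingers": 0.5,"x": 0.03,"y": 0.4,"z": 0,"yaw": 0},
    {"fingers": 4,"x": 0.03,"y": 0.4,"z": 0,"yaw": 0},
    {"fingers": 6,"x": 0.03,"y": 0.4,"z": 0,"yaw": 0},
    {"fingers": 6,"x": 0.03,"y": 0.4,"z": 0,"yaw": 0},
    {"fingers": 6,"x": 0.03,"y": 0.4,"z": 3,"yaw": 0},
    {"fingers": 6,"x": 0.03,"y": 0.4,"z": 8,"yaw": 0},
    {"fingers": 6,"x": 0.03,"y": 0.4,"z": 12,"yaw": 0},
    {"fingers": 6,"x": 0.03,"y": 0.4,"z": 12,"yaw": 0},
  ],
)

```text
time: 6.42
tcp_pos: [0.5295, 0.1279, 0.3353]
orientation: [0.707, -0.706, 0.028, -0.033]
force: [-0.4, 0.1, 0.3]
opening: 0.703
```

```bash
python3 - <<'E'
from h import *
s=robot.state();print(s['tcp_pos'],s['time'],s['force'])
w=robot.snapshot('wrist');save(w,'wrist3');p=robot.snapshot('scene');save(p,'scene3')
f=p['frame'][170:360,190:490];cv2.imwrite('pics/sc3c.png',cv2.resize(f,None,fx=2.6,fy=2.6,interpolation=cv2.INTER_CUBIC)[:,:,::-1])
import pickle;pickle.dump({'s':s,'wrist':w,'scene':p},open('d3.pkl','wb'))
E
```

```text
[0.52950992 0.12793298 0.33526997] 6.425 [-0.3892915   0.1009197   0.29255323]
```

View pics/sc3c.png

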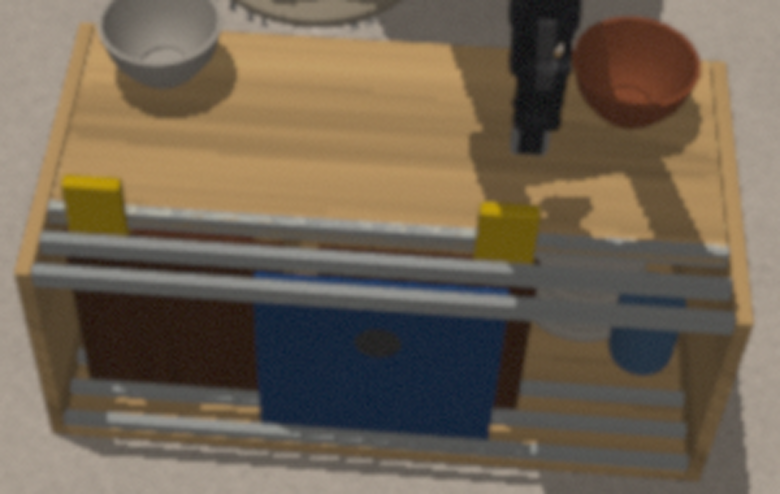

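View pics/wrist3.png

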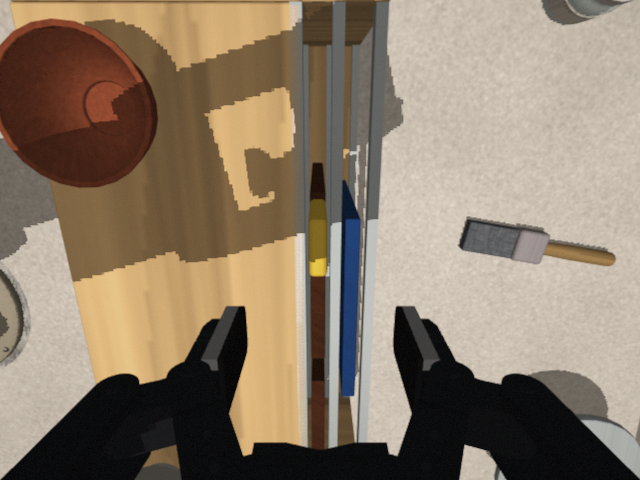

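The blue door (crop 256–505), the right tab (95,205), and both bowls sit at the same pixels as before. The left door is behind the blue one, showing about a 20 mm strip as expected at the stop, and the gripper is clear.

```bash
python3 - <<'E'
from h import *
print(robot.sign_off())
E
```

```text
the job is handed in; nothing more can be done
None
```

The left side door, under the terracotta bowl, is now fully open behind the blue middle door, and I handed the job in at about 6.5 s.

- **At the stop:** I gripped its yellow tab and slid the door about 116 mm. Then the arm stopped advancing and the force rose from about 4 N to 19.5 N. That puts the tab roughly 78–80 mm from the blue door's middle, against the 97 mm limit.
- **Everything else:** in the final scene image the blue door, the right door and both bowls are at the same pixels as before. I compared these by eye and did not re-measure them in 3D.
- **Robot clear:** the gripper is about 12 cm above the height where it held the tab, with almost no force on it.
- **Measurements that disagreed:** my first tab-top heights were 2–6 mm below the stated 245 mm, and the later wrist and scene cameras gave 243 mm. This did not affect the grasp.
- **Refused call:** my first move was rejected as invalid because the rows left out the finger opening. Nothing moved.

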